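Plug the pressure gauge into the test manifold's sleeve coupler

TASK

Get the water-meter test manifold ready by plugging the pressure gauge into its upright quick coupler: push the coupler's sleeve back (down) until it catches and stays back by itself, then push the gauge's plug gently and upright into the mouth until it goes home and the sleeve springs forward over it by itself. A firm thumb's push is plenty: never lean on the gauge with 26 N or more. Leave the gauge standing locked in the coupler and leave the red blanking plug, the meters, the wrench and the bottle where they are.

Things in the scene. Friction and masses are not known exactly. Their poses are not given: they have to be found in the camera images.
- coupler: Fixed test manifold: aluminium block 130 x 110 x 40 mm (x, y, z) with a brass stub on its +x side, bearing an upright quick coupler (axis vertical) on the middle of its top. Origin at the centre of the underside, z up. The coupler floats in the block: it really stands up to 5 mm off centre along the block's x and y, yields sideways to 2 to 3 N and stays where pushed: closing a gripper on its sleeve pulls it in line.
- mouth (a point): Nominal centre of the coupler's brass rim, 100 mm above the block's underside; fixed to the block. The real rim is up to 9 mm higher or lower (shimmed, rigid in height; sleeve shifted alike) and up to 5 mm aside along x and y. The mouth, 22 mm across, narrows over 4.5 mm to a 20 mm bore: it takes a plug up to about 3 mm off its axis. A plug is home when its shoulder is 0 to 1.5 mm above the real rim.
- flange (a point): Nominal centre of the top of the sleeve's red flange (54 mm across, 5 mm thick) when forward, 71 mm above the block's underside; fixed to the block, does not follow the sleeve. The real one is off just as the rim is. Above it rises the sleeve's steel wall, 40 mm across, 27 mm high, which the rim tops by 2 mm. Grip the wall, or press on the flange, to push the sleeve down.
- sleeve (a joint): How far the sleeve is pushed back (down), m: 0 = forward (up), 0.011 = hard stop. Its spring pushes it forward with 2 to 4 N. Pushed all the way to its stop it catches inside and, let go, creeps up a little and stays at about 0.0065. Only a plug pushed home frees it; then it springs to 0 by itself. With the sleeve forward a plug stops half-way in.
- gauge_head (a point): Pressure gauge, 0.13 to 0.25 kg, 74 mm tall, round about its vertical axis. Point: centre of the black head (44 mm across, 26 mm tall, white dial up), the part to hold. Below the point: head's underside 13 mm, brass shoulder 30 mm across 27 to 33 mm, then the plug, 18 mm across, with a groove; tip (15 mm across) at 61 mm. It stands in a rack hole, shoulder on the rack, plug 28 mm deep.
- gauge: The same gauge, origin at the plug's tip (61 mm below the head's centre), z up. In the coupler a sprung plunger and locking balls resist the plug, up to about 9 N, from 17 mm above home on, so the gauge's weight does not seat it: keep pushing until the sleeve springs forward (12 N is plenty). A rigid stop (shoulder on rim) follows 1.5 mm farther.
- rack: Fixed blue plastic rack, 75 x 160 x 40 mm (x, y, z), origin at the centre of the underside; two through holes of 22 mm on its y axis, 45 mm either side of the centre. One holds the gauge, the other the blanking plug.
- blank_head (a point): Bystander: blanking plug with a round red head 42 mm across and 22 mm tall, in the other hole of the rack. The point is the centre of the red head.
- meter_a: Bystander: blue water-meter casting with brass ends, 160 mm long along its y, 76 mm wide, 62 mm high; origin centre of underside.
- meter_b: Bystander: another such meter casting.
- wrench: Bystander: steel wrench 200 mm long, lying flat.
- spray: Bystander: white bottle with black cap, 60 mm across, 190 mm tall; origin centre of underside.

How it is judged:
By the outcome, as a careful person would: the job done as asked, in the order asked, and still so for the second after the job is handed in, with the robot touching nothing.
It also fails if it takes over 72 s, if anything falls off the work surface, if the arm or the gripper's body presses on something with over 40 N, if the wrist force passes 120 N, or if a joint passes its speed limit or range.

ROBOT

A 7-joint arm with a two-finger parallel gripper is mounted at the origin on the work surface. World frame = base frame: x ahead of the robot, y to its left, z up, the work surface at z = 0. Lengths are in m, angles in rad, forces in N, time in s.
With the tool pointing down it reaches from about 0.35 to 0.9 m from the base axis. Payload 8.1 kg.
Tool frame: the origin (TCP) lies at the very end of the fingers, on their centre line; the grasp point (between the pads) lies 19 mm behind it (grasp_offset is the distance from the TCP to the grasp point, in m); z points along the fingers, y is the line along which they close (so a half turn about z gives the same grasp; the last joint's range is limited). The gripper opens to 92 mm and grips with 3 to 60 N. Pads are 19 mm wide; open, the fingers measure 130 mm over their backs; the gripper's body (75 mm by 190 mm) begins 47 mm behind the grasp point.
Start: joints at [-1.26, 0.434, 0.025, 1.573, -0.012, 1.134, -0.075], TCP at [0.251, 0.572, 0.227] pointing down, gripper open.
Joint ranges: [-2.62, 2.62], [-0.44, 2.09], [-1.27, 1.32], [0.08, 2.57], [-1.32, 4.46], [0.12, 2], [-2.74, 2.74]. Speed limits (rad/s): [2.22, 2.22, 3.01, 3.01, 3.14, 3.14, 3.14].

INTERFACE

Orientations are given as a rotation vector (axis times angle).
In Python, from cell import observe, get_image, camera_params, sign_off, silhouettes, grasp_offset gives the robot as it stands. The module is installed in compiled form; this text tells all that it offers.
- The arm moves only by the tool jog_arm, never from a script. Its argument "motion" is a list that holds one entry, the list of rows, each a list of 7 numbers: the shift along the tool's x, y, z in m, then the turn, a rotation vector about the tool's x, y, z in rad, then the closure, from -1 (fully open) to 1 (shut), so that 0 is half open. In form: [[[dx, dy, dz, wx, wy, wz, hand], ...]]. A call has 1 to 10 rows; each row is the pose to reach, as a shift and turn from the pose commanded when the call began, along the tool's axes at that moment; what a row does not reach only later rows make up. A row lasts 1/12 s, in which the tool goes at most 41.7 mm and 7.16 degrees, less where a joint would pass 70% of its speed; a pose out of reach is approached as far as the arm can. A call with a gripper value outside its range is refused whole. The fingers move at their own pace and stop on an object; "force" is the grip in N (left out, the last holds). Time passes only in rows, so rows that repeat a pose let the fingers close. It gives the time, the measured TCP pose, the force, the opening and the grip force at its end, in the units of the state.
- observe(): the state, without advancing time (a new reading comes with each control period).
- get_image(name): name is "side" or "top"; returns the picture (420x560x3 uint8, red, green, blue); there is no depth.
- camera_params(name): a dict with "vertical_fov" (degrees; the focal length in pixels is half the picture's height over the tangent of half this angle, whatever the lens; pixels are square), "cx", "cy" (the principal point, pixels), "T" (4x4, takes a point from camera to world coordinates). Camera axes: x right, y down, z forward; pixel columns grow to the right and rows downward; lengths in m; the calibration is good to about 2 mm. A picture is of the moment at which its call begins. camera_params takes no time and is no camera call.
- sign_off(): hands the job in; it is judged then, once.
Trained networks look in the newest picture that a camera, given by its name, has taken for a name from the list of things; names that differ only in an ending like _2 or _b are one class to them, and where a whole thing is asked for, a point or a joint stands for the part that bears it (a point fixed in the world has none). Each returns a list of dicts, best first, with "p" (0 to 1); they miss things now and then, are a little off and sometimes report something else, mostly with a low value. They report only what shows in the picture. A call takes as long as a camera call.
- silhouettes(query, camera): "mask" (420x560 bool, what is visible of it) and "pixel" ([column, row] in pixels, amid what is visible of it).
The state is a dict: "clock": time; "joints": joint angles; "dq": joint speeds; "joint_efforts": joint torques, N m; "position": TCP position; "ee_rot": TCP orientation; "force": force on the tool from outside, world axes, zero at the start; "ft_torque": the same for the moment, N m; "width": opening from 0.0 (shut) to 1.0 (fully open); "gripper_force": force on a finger pad.
Only numpy, scipy, OpenCV 4.12 (cv2) and the standard library are available. Lean on these libraries where they do the work, as an engineer would, in place of code of your own. Each camera call takes 0.05 s, during which the arm holds its last target. There are 200 camera calls.

## Working session

There is one attempt and no reset: what is moved stays moved. The work goes in short steps, Python scripts to look and compute and a tool call to move; the robot and the scene stay as the last step left them, time stands still between calls to the robot, and variables do not carry over. Pictures are saved under pics/ and viewed, at most 10 in all, crops included, and the job is handed in when it is done.

Besides the shell and the picture viewer there is one more tool, called after "Request:" in YAML: its name, and indented under it one key for each argument. jog_arm: Moves the arm, as the interface text tells. Its arguments: {"type":"object","properties":{"motion":{"type":"array"},"force":{"type":"number"}},"required":["motion"]}

```bash
mkdir -p pics; cat > h.py <<'E'
import numpy as np, cv2
from cell import *
from scipy.spatial.transform import Rotation as R
def cam(n):
    p=camera_params(n); f=210/np.tan(np.radians(p["vertical_fov"])/2)
    return f,p["cx"],p["cy"],np.array(p["T"])
def ray(n,uv):
    f,cx,cy,T=cam(n); d=T[:3,:3]@np.array([(uv[0]-cx)/f,(uv[1]-cy)/f,1]); return T[:3,3],d
def atz(n,uv,z):
    o,d=ray(n,uv); return o+d*(z-o[2])/d[2]
def proj(n,P):
    f,cx,cy,T=cam(n); q=np.linalg.inv(T)@np.append(P,1); return np.array([f*q[0]/q[2]+cx,f*q[1]/q[2]+cy])
def tri(uva,uvb,a="top",b="side"):
    o1,d1=ray(a,uva);o2,d2=ray(b,uvb); A=np.c_[d1,-d2]; s=np.linalg.lstsq(A,o2-o1,rcond=None)[0]
    p,q=o1+d1*s[0],o2+d2*s[1]; return (p+q)/2,np.linalg.norm(p-q)
E
python3 - <<'E'
from h import *
np.set_printoptions(precision=4,suppress=True)
for n in("top","side"):
    cv2.imwrite(f"pics/{n}0.png",get_image(n)[:,:,::-1]); print(n,camera_params(n))
    for q in("coupler","sleeve","gauge_head","gauge","rack","blank_head","meter_a","spray","wrench"):
        print(q,[(round(d["p"],2),np.round(d["pixel"],1).tolist(),cv2.boundingRect(d["mask"].astype("uint8")),int(d["mask"].sum())) for d in silhouettes(q,n)[:2]])
s=observe();print(s["clock"],s["position"],R.from_rotvec(s["ee_rot"]).as_matrix(),s["force"],grasp_offset)
E
```

```text
top {'vertical_fov': 55.76634946691376, 'cx': 280.77332359644714, 'cy': 203.6635377913264, 'T': array([[-0.0976, -0.9739,  0.2049,  0.2783],
       [-0.9952,  0.0963, -0.016 ,  0.0206],
       [-0.0042, -0.2054, -0.9787,  1.3219],
       [ 0.    ,  0.    ,  0.    ,  1.    ]])}
coupler [(0.81, [230.7, 197.7], (207, 176, 46, 49), 1414)]
sleeve [(0.72, [227.0, 196.6], (220, 195, 15, 11), 71), (0.57, [228.7, 200.5], (207, 176, 46, 50), 1432)]
gauge_head [(0.43, [353.8, 216.4], (345, 210, 13, 13), 136), (0.21, [334.4, 220.8], (311, 204, 50, 28), 969)]
gauge [(0.75, [352.4, 219.4], (345, 209, 14, 14), 153)]
rack [(0.82, [334.6, 220.9], (311, 205, 50, 26), 843)]
blank_head [(0.65, [324.2, 210.4], (317, 208, 13, 13), 127)]
meter_a [(0.74, [227.6, 200.4], (220, 193, 15, 13), 77), (0.62, [420.4, 203.1], (406, 181, 32, 45), 779)]
spray [(0.75, [166.5, 166.7], (153, 154, 30, 29), 539), (0.26, [322.3, 211.3], (317, 208, 13, 13), 129)]
wrench [(0.59, [157.0, 269.5], (136, 245, 44, 52), 384)]
side {'vertical_fov': 48.71924215750367, 'cx': 276.02612898470016, 'cy': 221.24261597763393, 'T': array([[ 
[... 334 characters left out ...]
 20, 26), 416)]
gauge [(0.7, [311.0, 280.3], (302, 268, 21, 26), 417)]
rack [(0.97, [301.7, 288.8], (277, 255, 57, 61), 1662), (0.23, [264.5, 201.7], (238, 175, 56, 47), 1621)]
blank_head [(0.82, [298.0, 257.0], (289, 248, 17, 20), 267), (0.31, [304.1, 293.8], (277, 255, 57, 61), 1660)]
meter_a [(0.83, [389.9, 364.4], (369, 336, 49, 67), 2045), (0.61, [236.1, 157.3], (210, 141, 48, 25), 727)]
spray [(0.89, [262.9, 149.5], (257, 114, 21, 60), 945), (0.61, [391.2, 363.8], (370, 336, 48, 67), 2017)]
wrench [(0.65, [167.5, 184.1], (140, 180, 61, 12), 323)]
1.0 [0.2513 0.5723 0.2268] [[-0.9156  0.4021  0.0001]
 [ 0.4021  0.9156  0.    ]
 [-0.      0.0001 -1.    ]] [-0.8028 -0.115   0.6417] 0.0188
```

```bash
python3 - <<'E'
import cv2,numpy as np
t=cv2.imread("pics/top0.png")[140:320,120:460]; s=cv2.imread("pics/side0.png")[100:340,130:450]
t=cv2.resize(t,(544,288),interpolation=2); 
cv2.imwrite("pics/a.png",cv2.resize(cv2.imread("pics/top0.png"),(800,600)))
cv2.imwrite("pics/b.png",cv2.resize(s,(800,600),interpolation=cv2.INTER_CUBIC))
E
```

```text
(no output)
```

View pics/a.png

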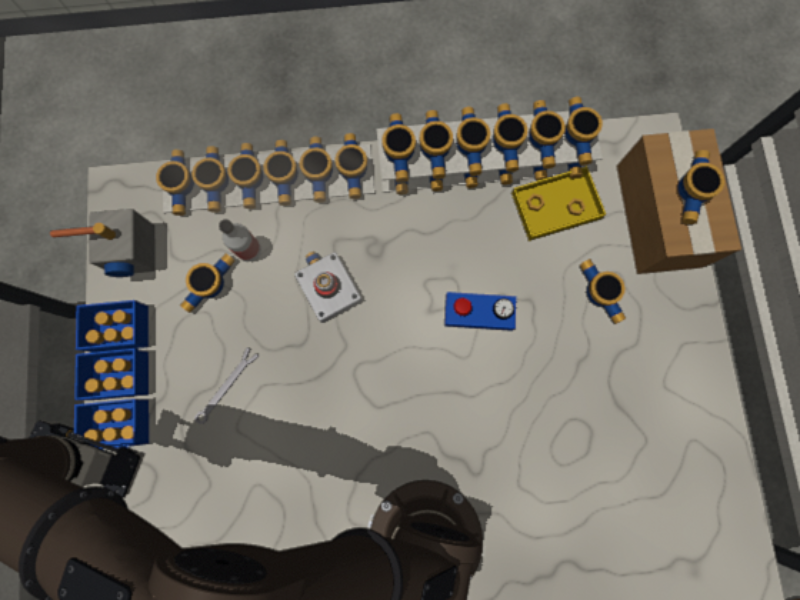

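View pics/b.png

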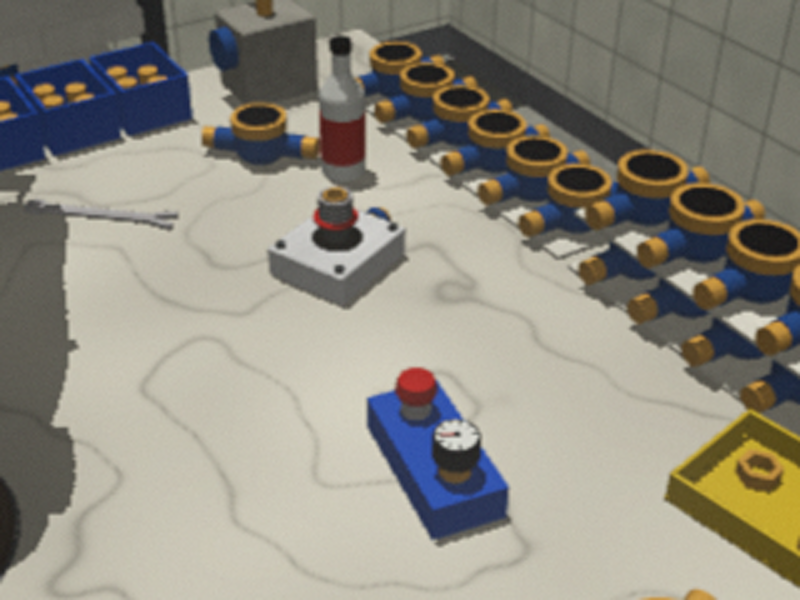

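```bash
cat > fit.py <<'E'
from h import *
from scipy.optimize import minimize
def hull(n,pts):
    px=np.array([proj(n,p) for p in pts],np.float32); return cv2.convexHull(px)
def ring(c,r,z): 
    a=np.linspace(0,2*np.pi,24,endpoint=False); return [(c[0]+r*np.cos(t),c[1]+r*np.sin(t),z) for t in a]
def hcent(n,pts):
    m=cv2.moments(hull(n,pts)); return np.array([m["m10"]/m["m00"],m["m01"]/m["m00"]])
def mcent(mask):
    m=cv2.moments(mask.astype("uint8"),True); return np.array([m["m10"]/m["m00"],m["m01"]/m["m00"]])
def solve(n,uv,gen,c0):
    return minimize(lambda c:np.sum((hcent(n,gen(c))-uv)**2),c0,method="Nelder-Mead",options=dict(xatol=1e-5,fatol=1e-6)).x
E
python3 - <<'E'
from fit import *
np.set_printoptions(precision=4,suppress=True)
im={}
for n in("top","side"):
    im[n]=get_image(n); hsv=cv2.cvtColor(im[n],cv2.COLOR_RGB2HSV)
    g=silhouettes("blank_head",n)[0]["mask"]; c=solve(n,mcent(g),lambda c:ring(c,.021,.0905)+ring(c,.021,.0685),[.5,-.1]); print(n,"blank(z guess)",c)
    blue=((hsv[...,0]>105)&(hsv[...,0]<130)&(hsv[...,1]>120)).astype("uint8")
    rk=silhouettes("rack",n)[0]["mask"]; 
    # gauge head by dial: white in region
    gm=[d for d in silhouettes("gauge_head",n) if d["mask"].sum()<600][0]["mask"]
    print("gauge mask",mcent(gm),gm.sum())
    if n=="top": print("gauge",solve(n,mcent(gm),lambda c:ring(c,.022,.086)+ring(c,.022,.06),[.5,-.2]))
    else:
        print("gauge incl shoulder",solve(n,mcent(gm),lambda c:ring(c,.022,.086)+ring(c,.022,.06)+ring(c,.015,.040),[.5,-.2]))
    x0,y0,w,h=cv2.boundingRect(silhouettes("coupler",n)[0]["mask"].astype("uint8"))
    red=((hsv[...,0]<8)|(hsv[...,0]>172))&(hsv[...,1]>110); m=np.zeros_like(red); m[y0:y0+h,x0:x0+w]=red[y0:y0+h,x0:x0+w]
    print("red flange",mcent(m),m.sum(),cv2.boundingRect(m.astype("uint8")),"flange@.0685",solve(n,mcent(m),lambda c:ring(c,.027,.071)+ring(c,.027,.066),[.5,.1]))
a=[cv2.resize(im["top"][170:235,195:265],(400,371),interpolation=2),cv2.resize(im["side"][165:230,230:300],(400,371),interpolation=2)]
b=[cv2.resize(im["top"][195:240,300:370],(400,229),interpolation=2),cv2.resize(im["side"][240:325,270:340],(400,229*1),interpolation=2)]
cv2.imwrite("pics/c.png",np.vstack([np.hstack(a),np.hstack(b)])[:,:,::-1])
E
```

```text
Traceback (most recent call last):
  File "fit.py", line 12, in solve
    return minimize(lambda c:np.sum((hcent(n,gen(c))-uv)**2),c0,method="Nelder-Mead",options=dict(xatol=1e-5,fatol=1e-6)).x
           ~~~~~~~~^^^^^^^^^^^^^^^^^^^^^^^^^^^^^^^^^^^^^^^^^^^^^^^^^^^^^^^^^^^^^^^^^^^^^^^^^^^^^^^^^^^^^^^^^^^^^^^^^^^^^^
  File "fit.py", line 12, in <lambda>
    return minimize(lambda c:np.sum((hcent(n,gen(c))-uv)**2),c0,method="Nelder-Mead",options=dict(xatol=1e-5,fatol=1e-6)).x
                                     ~~~~~^^^^^^^^^^
  File "fit.py", line 8, in hcent
    m=cv2.moments(hull(n,pts)); return np.array([m["m10"]/m["m00"],m["m01"]/m["m00"]])
                  ~~~~^^^^^^^
  File "fit.py", line 4, in hull
    px=np.array([proj(n,p) for p in pts],np.float32); return cv2.convexHull(px)
                 ~~~~^^^^^
  File "h.py", line 12, in proj
    f,cx,cy,T=cam(n); q=np.linalg.inv(T)@np.append(P,1); return np.array([f*q[0]/q[2]+cx,f*q[1]/q[2]+cy])
              ~~~^^^
  File "h.py", line 5, in cam
    p=camera_params(n); f=210/np.tan(np.radians(p["vertical_fov"])/2)
ValueError: time passes only in moves, steps and waits
```

```bash
sed -i 's/^def cam(n):/import functools\n@functools.cache\ndef cam(n):/' h.py
python3 - <<'E'
from fit import *
np.set_printoptions(precision=4,suppress=True)
im={}
for n in("top","side"):
    im[n]=get_image(n); hsv=cv2.cvtColor(im[n],cv2.COLOR_RGB2HSV)
    g=silhouettes("blank_head",n)[0]["mask"]; c=solve(n,mcent(g),lambda c:ring(c,.021,.0905)+ring(c,.021,.0685),[.5,-.1]); print(n,"blank(z guess)",c)
    gm=[d for d in silhouettes("gauge_head",n) if d["mask"].sum()<600][0]["mask"]
    print("gauge mask",mcent(gm),gm.sum())
    if n=="top": print("gauge",solve(n,mcent(gm),lambda c:ring(c,.022,.086)+ring(c,.022,.06),[.5,-.2]))
    else:
        print("gauge incl shoulder",solve(n,mcent(gm),lambda c:ring(c,.022,.086)+ring(c,.022,.06)+ring(c,.015,.040),[.5,-.2]))
    x0,y0,w,h=cv2.boundingRect(silhouettes("coupler",n)[0]["mask"].astype("uint8"))
    red=((hsv[...,0]<8)|(hsv[...,0]>172))&(hsv[...,1]>110); m=np.zeros_like(red); m[y0:y0+h,x0:x0+w]=red[y0:y0+h,x0:x0+w]
    print("red flange",mcent(m),m.sum(),cv2.boundingRect(m.astype("uint8")),"flange@.0685",solve(n,mcent(m),lambda c:ring(c,.027,.071)+ring(c,.027,.066),[.5,.1]))
a=[cv2.resize(im["top"][170:235,195:265],(400,371),interpolation=2),cv2.resize(im["side"][165:230,230:300],(400,371),interpolation=2)]
b=[cv2.resize(im["top"][195:240,300:370],(400,229),interpolation=2),cv2.resize(im["side"][240:325,270:340],(400,229*1),interpolation=2)]
cv2.imwrite("pics/c.png",np.vstack([np.hstack(a),np.hstack(b)])[:,:,::-1])
E
```

```text
top blank(z guess) [ 0.4893 -0.1288]
gauge mask [351.4061 215.6   ] 165
gauge [ 0.4786 -0.2201]
red flange [227.0244 203.1463] 41 (220, 192, 16, 15) flange@.0685 [0.5595 0.1727]
side blank(z guess) [ 0.484  -0.1477]
gauge mask [312.4254 279.6667] 402
gauge incl shoulder [ 0.4776 -0.2239]
red flange [263.5088 188.4386] 57 (256, 184, 17, 8) flange@.0685 [0.5691 0.1587]
```

View pics/c.png

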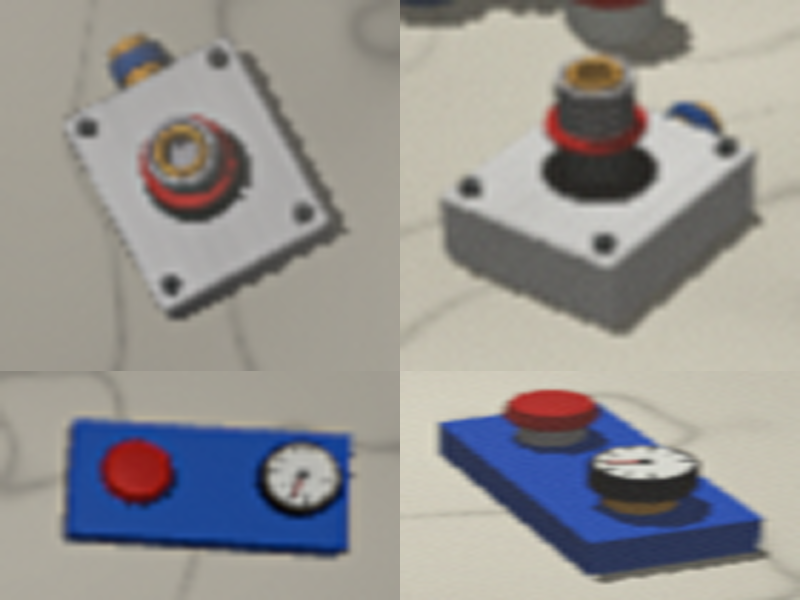

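```bash
python3 - <<'E'
from h import *
np.set_printoptions(precision=4,suppress=True)
print("rim",tri((226.5,196.6),(263.8,177.6)))
print("block top",tri((229.1,199.9),(264.5,194.2)))
print("dial",tri((352.7,215.8),(312.5,273.0)), atz("top",(352.7,215.8),.086),atz("side",(312.5,273),.086))
print("blk z.04",atz("top",(229.1,199.9),.04),atz("side",(264.5,194.2),.04))
T=lambda c:atz("top",(195+c[0]/5.714,170+c[1]/5.714),.04)
S=lambda c:atz("side",(230+(c[0]-400)/5.714,165+c[1]/5.714),.04)
b=[T(c) for c in((218,58),(87,128),(303,213),(171,284))]; print(np.array(b))
s=[S(c) for c in((469,187),(603,243),(725,147))];print(np.array(s))
t=[atz("top",(300+x/5.714,195+(y-371)/5.09),.04) for x,y in((75,422),(350,436),(66,535))];print("rack",np.array(t))
print("blank",tri((300+137/5.714,195+(465-371)/5.09),(270+(552-400)/5.714,240+(403-371)/2.694)))
E
```

```text
rim (array([0.5755, 0.1691, 0.0971]), np.float64(0.002297865484013782))
block top (array([0.5767, 0.1684, 0.0399]), np.float64(0.00111467407888758))
dial (array([ 0.4766, -0.2221,  0.0873]), np.float64(0.0025324487896533437)) [ 0.4756 -0.2218  0.086 ] [ 0.4787 -0.2213  0.086 ]
blk z.04 [0.5761 0.1686 0.04  ] [0.5772 0.1682 0.04  ]
[[0.6423 0.1503 0.04  ]
 [0.6078 0.2292 0.04  ]
 [0.5451 0.1083 0.04  ]
 [0.5112 0.1869 0.04  ]]
[[0.5122 0.1862 0.04  ]
 [0.546  0.1078 0.04  ]
 [0.6433 0.1496 0.04  ]]
rack [[ 0.5316 -0.106   0.04  ]
 [ 0.5068 -0.2624  0.04  ]
 [ 0.4587 -0.0924  0.04  ]]
blank (array([ 0.4936, -0.1336,  0.0765]), np.float64(4.8744448811238065e-05))
```

```bash
cat > go.py <<'E'
import sys
from h import *
np.set_printoptions(precision=4,suppress=True)
def state():
    s=observe(); M=R.from_rotvec(s["ee_rot"]).as_matrix()
    print("t",round(s["clock"],2),"pos",s["position"],"yaw_y",round(np.degrees(np.arctan2(M[1,1],M[0,1])),2),"tilt",M[:,2],"F",s["force"],"w",s["width"],"gf",s["gripper_force"],"q",s["joints"]); return s,M
def to(P,yaw=None):
    s,M=state(); d=M.T@(np.array(P)-s["position"]); print("delta",d)
    if yaw is not None: print("wz",-np.radians(yaw-np.degrees(np.arctan2(M[1,1],M[0,1]))))
if __name__=="__main__":
    a=list(map(float,sys.argv[1:])); to(a[:3],a[3] if len(a)>3 else None) if a else state()
E
python3 go.py 0.5755 0.169 0.2 23.4; python3 -c "
from h import *
print(atz('side',(263,170),0),atz('side',(263,115),.19))"
```

```text
t 1.5 pos [0.2513 0.5722 0.2267] yaw_y 66.29 tilt [ 0.  0. -1.] F [-0.156   1.0907 -0.8891] w 1.001308114801569 gf 0.0 q [-1.2596  0.4345  0.025   1.5732 -0.0116  1.134  -0.0751]
delta [-0.459  -0.2388  0.0267]
wz 0.7485219325859475
[0.67421    0.34991586 0.        ] [0.68568634 0.36123898 0.19      ]
```

Request:
jog_arm:
  motion:
    - [[-0.036, -0.019, 0, 0, 0, 0.1, -1], [-0.072, -0.038, 0, 0, 0, 0.2, -1], [-0.108, -0.057, 0, 0, 0, 0.3, -1], [-0.144, -0.076, 0, 0, 0, 0.4, -1], [-0.18, -0.094, 0, 0, 0, 0.5, -1], [-0.216, -0.113, 0, 0, 0, 0.6, -1], [-0.252, -0.131, 0, 0, 0, 0.7, -1], [-0.288, -0.15, 0, 0, 0, 0.7485, -1], [-0.324, -0.168, 0, 0, 0, 0.7485, -1], [-0.36, -0.187, 0, 0, 0, 0.7485, -1]]

```text
clock: 2.33
position: [0.5067, 0.2549, 0.227]
ee_rot: [1.725, 2.626, 0.001]
force: [1.8, 0.1, 0.2]
width: 1.002
gripper_force: 0.0
```

```bash
python3 go.py 0.5755 0.169 0.15 23.4
```

```text
t 2.33 pos [0.5067 0.2549 0.227 ] yaw_y 23.41 tilt [ 0.0006  0.0005 -1.    ] F [1.7534 0.1018 0.2037] w 1.0023809203856728 gf 0.0 q [-0.7886  0.3427  0.3064  1.7363 -0.1154  1.0795 -0.0359]
delta [-0.1061  0.029   0.077 ]
wz 0.00014355971404938684
```

Request:
jog_arm:
  motion:
    - [[-0.035, 0.01, 0, 0, 0, 0, -1], [-0.07, 0.02, 0.01, 0, 0, 0, -1], [-0.1, 0.028, 0.04, 0, 0, 0, -1], [-0.106, 0.029, 0.077, 0, 0, 0, -1], [-0.106, 0.029, 0.077, 0, 0, 0, -1], [-0.106, 0.029, 0.077, 0, 0, 0, -1]]

```text
clock: 2.83
position: [0.5733, 0.1698, 0.1483]
ee_rot: [-1.725, -2.623, 0.005]
force: [0.4, 0.3, 0.8]
width: 0.999
gripper_force: 0.0
```

```bash
python3 go.py 0.5755 0.169 0.08 23.4
```

```text
t 2.83 pos [0.5733 0.1698 0.1483] yaw_y 23.33 tilt [-0.0039 -0.0014 -1.    ] F [0.3876 0.2939 0.8151] w 0.9990585445444674 gf 0.0 q [-0.5976  0.4753  0.3143  1.7518 -0.1751  0.9461  0.1946]
delta [-0.0016  0.002   0.0683]
wz -0.0012561017887137403
```

Request:
jog_arm:
  motion:
    - [[0, 0, 0.03, 0, 0, 0, -1], [0, 0, 0.055, 0, 0, 0, -1], [0, 0, 0.068, 0, 0, 0, -1], [0, 0, 0.068, 0, 0, 0, -1], [0, 0, 0.068, 0, 0, 0, -1]]

```text
clock: 3.25
position: [0.5748, 0.1722, 0.0833]
ee_rot: [1.722, 2.627, 0.002]
force: [0.3, -0.4, 0.5]
width: 0.996
gripper_force: 0.0
```

```bash
python3 go.py 0.5755 0.169 0.08 23.4; python3 -c "
from h import *
a=cv2.resize(get_image('top')[150:250,180:300],(400,333),interpolation=2)
b=cv2.resize(get_image('side')[130:230,200:320],(400,333),interpolation=2)
cv2.imwrite('pics/d.png',np.hstack([a,b])[:,:,::-1])"
```

```text
t 3.25 pos [0.5748 0.1722 0.0833] yaw_y 23.51 tilt [ 0.0011  0.0011 -1.    ] F [ 0.2783 -0.3982  0.5242] w 0.9962466854315869 gf 0.0 q [-0.5787  0.5531  0.2871  1.8093 -0.2085  0.8072  0.2228]
delta [-0.0032 -0.0006  0.0033]
wz 0.0018793206942484715
```

View pics/d.png

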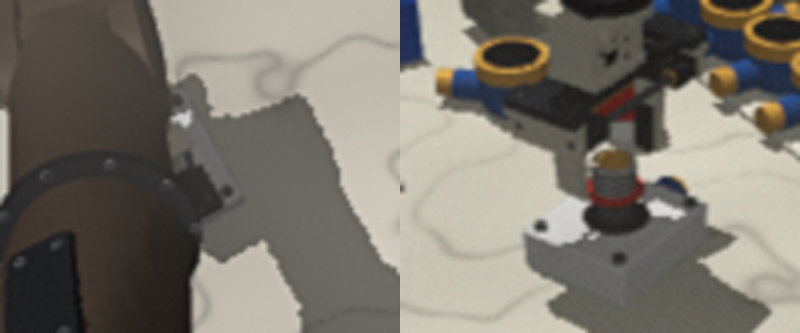

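Request:
jog_arm:
  motion:
    - [[-0.002, 0, 0, 0, 0, 0, -0.2], [-0.002, 0, 0, 0, 0, 0, 0], [-0.002, 0, 0, 0, 0, 0, 0.4], [-0.002, 0, 0, 0, 0, 0, 0.4], [-0.002, 0, 0, 0, 0, 0, 0.4], [-0.002, 0, 0, 0, 0, 0, 0.4], [-0.002, 0, 0, 0, 0, 0, 0.4], [-0.002, 0, 0, 0, 0, 0, 0.4]]
  force: 10

```text
clock: 4.02
position: [0.5752, 0.1687, 0.0817]
ee_rot: [-1.725, -2.626, 0.0]
force: [1.2, 0.7, -0.5]
width: 0.471
gripper_force: 0.0
```

```bash
python3 go.py 0.5755 0.169 0.08 23.4
```

```text
t 4.02 pos [0.5752 0.1687 0.0817] yaw_y 23.4 tilt [-0.0001 -0.     -1.    ] F [ 1.2273  0.7089 -0.4936] w 0.471079189476136 gf 0.0 q [-0.5736  0.5552  0.2876  1.8108 -0.2089  0.8054  0.2269]
delta [0.0002 0.0004 0.0017]
wz -4.487112144959361e-05
```

Request:
jog_arm:
  motion:
    - [[0, 0, 0, 0, 0, 0, 0.4], [0, 0, 0, 0, 0, 0, 0.4], [0, 0, 0, 0, 0, 0, 0.4], [0, 0, 0, 0, 0, 0, 0.4]]
  force: 10

```text
clock: 4.35
position: [0.5753, 0.1687, 0.0818]
ee_rot: [1.725, 2.626, 0.0]
force: [0.4, 0.1, -0.5]
width: 0.423
gripper_force: 10.0
```

```bash
python3 go.py
```

```text
t 4.35 pos [0.5753 0.1687 0.0818] yaw_y 23.4 tilt [ 0.0002  0.     -1.    ] F [ 0.4389  0.0505 -0.4712] w 0.4232373634014906 gf 9.992723090072104 q [-0.5736  0.5551  0.2876  1.8106 -0.2088  0.8053  0.2269]
```

Request:
jog_arm:
  motion:
    - [[0, 0, 0, 0, 0, 0, -1], [0, 0, 0, 0, 0, 0, -1], [0, 0, 0, 0, 0, 0, -1], [0, 0, 0, 0, 0, -0.12, -1], [0, 0, 0, 0, 0, -0.24, -1], [0, 0, 0, 0, 0, -0.36, -1], [0, 0, 0, 0, 0, -0.48, -1], [0, 0, 0, 0, 0, -0.6, -1], [0, 0, 0, 0, 0, -0.72, -1], [0, 0, 0, 0, 0, -0.84, -1]]

```text
clock: 5.18
position: [0.5752, 0.1686, 0.0817]
ee_rot: [0.495, 3.102, -0.0]
force: [0.3, 0.0, 0.1]
width: 0.999
gripper_force: 0.0
```

Request:
jog_arm:
  motion:
    - [[0, 0, 0, 0, 0, -0.12, -0.5], [0, 0, 0, 0, 0, -0.24, 0], [0, 0, 0, 0, 0, -0.36, 0], [0, 0, 0, 0, 0, -0.48, 0], [0, 0, 0, 0, 0, -0.6, 0], [0, 0, 0, 0, 0, -0.72, 0], [0, 0, 0, 0, 0, -0.73, 0], [0, 0, 0, 0, 0, -0.73, 0], [0, 0, 0, 0, 0, -0.73, 0]]

```text
clock: 5.93
position: [0.5752, 0.1685, 0.0817]
ee_rot: [0.63, -3.078, -0.0]
force: [-0.2, -0.0, 0.5]
width: 0.501
gripper_force: 0.0
```

Request:
jog_arm:
  motion:
    - [[0, 0, 0, 0, 0, 0, 0.4], [0, 0, 0, 0, 0, 0, 0.4], [0, 0, 0, 0, 0, 0, 0.4], [0, 0, 0, 0, 0, 0, 0.4], [0, 0, 0, 0, 0, 0, 0.4], [0, 0, 0, 0, 0, 0, 0.4]]
  force: 10

```text
clock: 6.43
position: [0.5752, 0.1688, 0.0817]
ee_rot: [0.636, -3.077, -0.0]
force: [-0.6, 1.0, -0.7]
width: 0.435
gripper_force: 10.0
```

```bash
python3 go.py
```

```text
t 6.43 pos [0.5752 0.1688 0.0817] yaw_y 113.35 tilt [-0.      0.0001 -1.    ] F [-0.642   0.9554 -0.7171] w 0.4347615873978447 gf 10.000060647726059 q [-0.2785  0.5511 -0.1375  1.7837  0.0988  0.8135  1.5144]
```

Request:
jog_arm:
  motion:
    - [[0, 0, 0, 0, 0, 0, 0.4], [0, 0, 0, 0, 0, 0, 0.4], [0, 0, 0.003, 0, 0, 0, 0.4], [0, 0, 0.006, 0, 0, 0, 0.4], [0, 0, 0.009, 0, 0, 0, 0.4], [0, 0, 0.01, 0, 0, 0, 0.4], [0, 0, 0.01, 0, 0, 0, 0.4]]
  force: 35

```text
clock: 7.02
position: [0.5753, 0.1688, 0.0714]
ee_rot: [0.636, -3.077, -0.0]
force: [-1.0, 1.1, 2.9]
width: 0.43
gripper_force: 35.0
```

Request:
jog_arm:
  motion:
    - [[0, 0, 0.001, 0, 0, 0, 0.4], [0, 0, 0.0015, 0, 0, 0, 0.4], [0, 0, 0.0015, 0, 0, 0, 0.4], [0, 0, 0.0015, 0, 0, 0, 0.4]]

```text
clock: 7.35
position: [0.5754, 0.1688, 0.0706]
ee_rot: [-0.636, 3.076, 0.0]
force: [-2.5, 1.2, 6.5]
width: 0.426
gripper_force: 35.0
```

Request:
jog_arm:
  motion:
    - [[0, 0, 0.001, 0, 0, 0, 0.4], [0, 0, 0.002, 0, 0, 0, 0.4], [0, 0, 0.002, 0, 0, 0, 0.4], [0, 0, 0.002, 0, 0, 0, 0.4]]

```text
clock: 7.68
position: [0.577, 0.1696, 0.0703]
ee_rot: [-0.635, 3.072, 0.001]
force: [-0.8, 0.9, 17.9]
width: 0.428
gripper_force: 35.0
```

Request:
jog_arm:
  motion:
    - [[0, 0, -0.001, 0, 0, 0, 0.4], [0, 0, -0.0025, 0, 0, 0, 0.4], [0, 0, -0.0025, 0, 0, 0, 0.4], [0, 0, -0.0025, 0, 0, 0, 0.4]]

```text
clock: 8.02
position: [0.5759, 0.1691, 0.071]
ee_rot: [-0.636, 3.075, 0.001]
force: [0.7, 2.2, 4.5]
width: 0.424
gripper_force: 35.0
```

Request:
jog_arm:
  motion:
    - [[0, 0, 0, 0, 0, 0, 0], [0, 0, 0, 0, 0, 0, -0.4], [0, 0, 0, 0, 0, 0, -1], [0, 0, 0, 0, 0, 0, -1], [0, 0, 0, 0, 0, 0, -1], [0, 0, 0, 0, 0, 0, -1], [0, 0, -0.02, 0, 0, 0, -1], [0, 0, -0.06, 0, 0, 0, -1], [0, 0, -0.1, 0, 0, 0, -1], [0, 0, -0.12, 0, 0, 0, -1]]

```text
clock: 8.85
position: [0.5767, 0.1693, 0.1952]
ee_rot: [-0.635, 3.072, 0.001]
force: [0.8, 0.9, 0.8]
width: 0.995
gripper_force: 0.0
```

```bash
python3 go.py 0.4766 -0.2218 0.15 ; python3 -c "
from h import *
b=cv2.resize(get_image('side')[165:230,230:300],(600,557),interpolation=2)
cv2.imwrite('pics/e.png',b[:,:,::-1])"
```

```text
t 8.85 pos [0.5767 0.1693 0.1952] yaw_y 113.35 tilt [ 0.0044  0.0017 -1.    ] F [0.7862 0.8573 0.7634] w 0.9953401255856946 gf 0.0 q [-0.27    0.4276 -0.1469  1.6693  0.0704  1.0451  1.5395]
delta [ 0.2471 -0.3193  0.0441]
```

View pics/e.png

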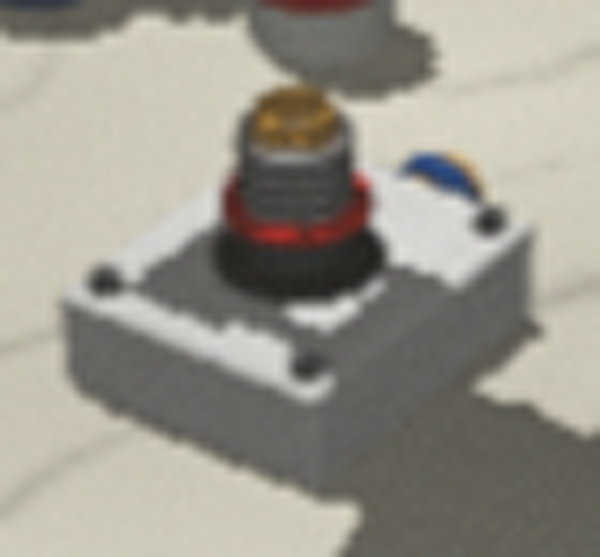

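Request:
jog_arm:
  motion:
    - [[0.024, -0.031, 0, 0, 0, -0.1, -1], [0.048, -0.062, 0, 0, 0, -0.221, -1], [0.072, -0.093, 0, 0, 0, -0.221, -1], [0.096, -0.124, 0, 0, 0, -0.221, -1], [0.12, -0.155, 0, 0, 0, -0.221, -1], [0.144, -0.186, 0, 0, 0, -0.221, -1], [0.168, -0.217, 0, 0, 0, -0.221, -1], [0.192, -0.248, 0, 0, 0, -0.221, -1], [0.216, -0.279, 0, 0, 0, -0.221, -1], [0.247, -0.3193, 0, 0, 0, -0.221, -1]]

```text
clock: 9.73
position: [0.4765, -0.2148, 0.1908]
ee_rot: [-0.972, 2.987, 0.0]
force: [1.8, -0.7, 0.3]
width: 1.0
gripper_force: 0.0
```

Request:
jog_arm:
  motion:
    - [[0, 0, 0, 0, 0, 0, -1], [0, 0, 0.03, 0, 0, 0, -1], [0, 0, 0.05, 0, 0, 0, -1], [0, 0, 0.05, 0, 0, 0, -1], [0, 0, 0.05, 0, 0, 0, -1], [0, 0, 0.05, 0, 0, 0, -1], [0, 0, 0.05, 0, 0, 0, -1]]

```text
clock: 10.32
position: [0.4782, -0.2135, 0.142]
ee_rot: [-0.971, 2.986, -0.002]
force: [-0.1, 0.1, -0.3]
width: 1.0
gripper_force: 0.0
```

```bash
python3 go.py 0.4766 -0.2218 0.054 126
```

```text
t 10.32 pos [ 0.4782 -0.2135  0.142 ] yaw_y 126.04 tilt [ 0.0019 -0.0006 -1.    ] F [-0.0601  0.1385 -0.2873] w 0.9996195247771951 gf 0.0 q [ 0.3773  0.3658 -0.0771  1.9198  0.0365  0.8553  2.4812]
delta [ 0.0063 -0.0056  0.088 ]
wz 0.0007101321173439142
```

Request:
jog_arm:
  motion:
    - [[0.006, -0.0056, 0, 0, 0, 0, -1], [0.006, -0.0056, 0.03, 0, 0, 0, -1], [0.006, -0.0056, 0.05, 0, 0, 0, -1], [0.006, -0.0056, 0.07, 0, 0, 0, -1], [0.006, -0.0056, 0.086, 0, 0, 0, -1], [0.006, -0.0056, 0.086, 0, 0, 0, -1], [0.006, -0.0056, 0.086, 0, 0, 0, -0.3], [0.006, -0.0056, 0.086, 0, 0, 0, -0.1], [0.006, -0.0056, 0.086, 0, 0, 0, -0.1]]
  force: 6

```text
clock: 11.07
position: [0.4767, -0.2221, 0.0561]
ee_rot: [-0.97, 2.986, -0.002]
force: [0.2, 0.1, -1.0]
width: 0.828
gripper_force: 0.0
```

```bash
python3 go.py 0.4766 -0.2218 0.054 126; python3 -c "
from h import *
b=cv2.resize(get_image('side')[210:330,230:390],(800,600),interpolation=2)
cv2.imwrite('pics/f.png',b[:,:,::-1])"
```

```text
t 11.07 pos [ 0.4767 -0.2221  0.0561] yaw_y 126.01 tilt [ 0.0023 -0.0009 -1.    ] F [ 0.1866  0.1426 -0.9946] w 0.8275685216854987 gf 0.0 q [ 0.3861  0.4888 -0.0694  1.9924  0.0534  0.6597  2.482 ]
delta [-0.0001  0.0003  0.0021]
wz 0.0001820097329366908
```

View pics/f.png

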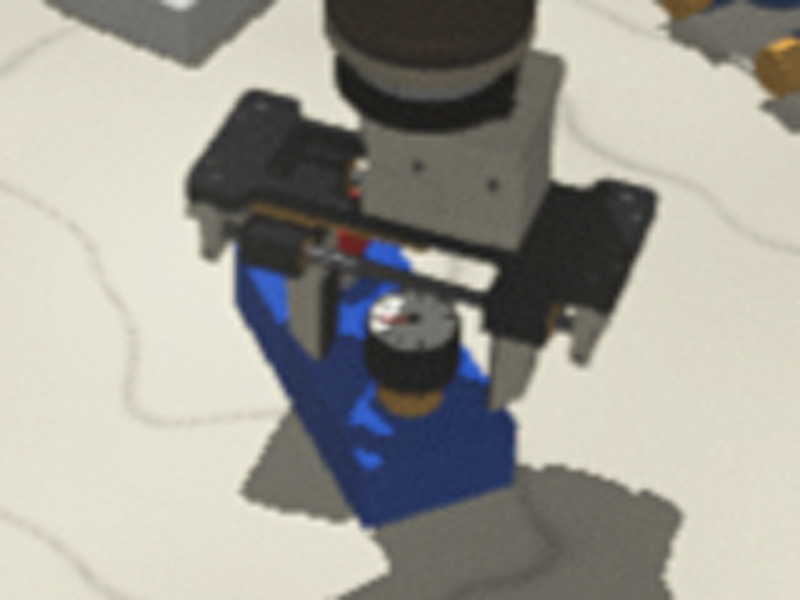

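Request:
jog_arm:
  motion:
    - [[0, 0, 0, 0, 0, 0, 0.2], [0, 0, 0, 0, 0, 0, 0.4], [0, 0, 0, 0, 0, 0, 0.4], [0, 0, 0, 0, 0, 0, 0.4], [0, 0, 0, 0, 0, 0, 0.4], [0, 0, 0, 0, 0, 0, 0.4], [0, 0, 0, 0, 0, 0, 0.4], [0, 0, 0, 0, 0, 0, 0.4]]
  force: 6

```text
clock: 11.78
position: [0.4759, -0.2217, 0.0549]
ee_rot: [-0.971, 2.987, -0.0]
force: [0.5, 0.1, 4.4]
width: 0.475
gripper_force: 6.0
```

```bash
python3 go.py
```

```text
t 11.78 pos [ 0.4759 -0.2217  0.0549] yaw_y 126.01 tilt [ 0.0004 -0.0001 -1.    ] F [0.454  0.1332 4.3539] w 0.475486081566624 gf 6.000204160809517 q [ 0.3859  0.4905 -0.0695  1.9937  0.0535  0.6587  2.4816]
```

Request:
jog_arm:
  motion:
    - [[0, 0, 0, 0, 0, 0, -0.3], [0, 0, 0, 0, 0, 0, -0.3], [0, 0, 0, 0, 0, 0, -0.3], [0, 0, 0, 0, 0, 0.12, -0.3], [0, 0, 0, 0, 0, 0.24, -0.3], [0, 0, 0, 0, 0, 0.36, -0.3], [0, 0, 0, 0, 0, 0.48, -0.3], [0, 0, 0, 0, 0, 0.6, -0.3], [0, 0, 0, 0, 0, 0.72, -0.3], [0, 0, 0, 0, 0, 0.84, -0.3]]

```text
clock: 12.62
position: [0.4756, -0.2215, 0.0546]
ee_rot: [-0.341, -3.123, -0.0]
force: [-0.9, -0.3, -0.1]
width: 0.651
gripper_force: 0.0
```

Request:
jog_arm:
  motion:
    - [[0, 0, 0, 0, 0, 0.12, -0.2], [0, 0, 0, 0, 0, 0.24, -0.2], [0, 0, 0, 0, 0, 0.36, -0.2], [0, 0, 0, 0, 0, 0.48, -0.2], [0, 0, 0, 0, 0, 0.6, -0.2], [0, 0, 0, 0, 0, 0.73, -0.2], [0, 0, 0, 0, 0, 0.73, -0.2], [0, 0, 0, 0, 0, 0.73, -0.2], [0, 0, 0, 0, 0, 0.73, -0.2]]

```text
clock: 13.37
position: [0.4757, -0.2214, 0.0546]
ee_rot: [-1.419, -2.803, 0.0]
force: [0.3, -0.2, -0.1]
width: 0.596
gripper_force: 0.0
```

```bash
python3 go.py 0.4759 -0.2217 0.054
```

```text
t 13.37 pos [ 0.4757 -0.2214  0.0546] yaw_y 36.31 tilt [-0.0003 -0.     -1.    ] F [ 0.3106 -0.2484 -0.0865] w 0.5963195559501413 gf 0.0 q [ 0.0644  0.5072  0.3671  2.0214 -0.2873  0.6621  1.2513]
delta [-0.0003  0.      0.0006]
```

Request:
jog_arm:
  motion:
    - [[0, 0, 0, 0, 0, 0, 0.4], [0, 0, 0, 0, 0, 0, 0.4], [0, 0, 0, 0, 0, 0, 0.4], [0, 0, 0, 0, 0, 0, 0.4], [0, 0, 0, 0, 0, 0, 0.4], [0, 0, 0, 0, 0, 0, 0.4]]
  force: 8

```text
clock: 13.87
position: [0.4758, -0.2216, 0.0548]
ee_rot: [1.424, 2.8, 0.0]
force: [1.1, 1.2, 0.5]
width: 0.477
gripper_force: 8.0
```

Request:
jog_arm:
  motion:
    - [[0, 0, 0, 0, 0, 0, 0.4], [0, 0, 0, 0, 0, 0, 0.4], [0, 0, -0.005, 0, 0, 0, 0.4], [0, 0, -0.02, 0, 0, 0, 0.4], [0, 0, -0.04, 0, 0, 0, 0.4], [0, 0, -0.07, 0, 0, 0, 0.4], [0, 0, -0.1, 0, 0, 0, 0.4], [0, 0, -0.13, 0, 0, 0, 0.4], [0, 0, -0.14, 0, 0, 0, 0.4]]
  force: 25

```text
clock: 14.62
position: [0.477, -0.2225, 0.1988]
ee_rot: [1.423, 2.795, 0.001]
force: [0.1, -1.3, -1.3]
width: 0.475
gripper_force: 25.0
```

```bash
python3 go.py 0.5757 0.169 0.195 36.31
```

```text
t 14.62 pos [ 0.477  -0.2225  0.1988] yaw_y 36.03 tilt [ 0.0047 -0.0014 -1.    ] F [ 0.0929 -1.2807 -1.2856] w 0.47480539921210374 gf 24.99971330165863 q [-0.0219  0.31    0.4601  1.8823 -0.1645  0.9811  1.1394]
delta [0.2586 0.3101 0.0037]
wz -0.004804220062199451
```

Request:
jog_arm:
  motion:
    - [[0.0257, 0.0312, 0, 0, 0, 0, 0.4], [0.0513, 0.0624, 0, 0, 0, 0, 0.4], [0.077, 0.0935, 0, 0, 0, 0, 0.4], [0.1027, 0.1247, 0, 0, 0, 0, 0.4], [0.1284, 0.1559, 0, 0, 0, 0, 0.4], [0.154, 0.187, 0, 0, 0, 0, 0.4], [0.1797, 0.2183, 0, 0, 0, 0, 0.4], [0.2054, 0.2494, 0, 0, 0, 0, 0.4], [0.2311, 0.28, 0, 0, 0, 0, 0.4], [0.2567, 0.3118, 0, 0, 0, 0, 0.4]]

```text
clock: 15.45
position: [0.5762, 0.1713, 0.1942]
ee_rot: [-1.424, -2.799, 0.001]
force: [1.6, -0.9, -1.8]
width: 0.476
gripper_force: 25.0
```

Request:
jog_arm:
  motion:
    - [[0, 0, 0, 0, 0, 0, 0.4], [0, 0, 0, 0, 0, 0, 0.4], [0, 0, 0, 0, 0, 0, 0.4], [0, 0, 0, 0, 0, 0, 0.4], [0, 0, 0, 0, 0, 0, 0.4], [0, 0, 0, 0, 0, 0, 0.4], [0, 0, 0, 0, 0, 0, 0.4], [0, 0, 0, 0, 0, 0, 0.4]]

```text
clock: 16.12
position: [0.5767, 0.1689, 0.1949]
ee_rot: [1.426, 2.799, 0.0]
force: [-0.3, 0.1, -1.7]
width: 0.477
gripper_force: 25.0
```

```bash
python3 go.py 0.5757 0.169 0.145 36.31
```

```text
t 16.12 pos [0.5767 0.1689 0.1949] yaw_y 36.01 tilt [ 0.0002  0.0002 -1.    ] F [-0.2893  0.0595 -1.7165] w 0.4767221850348596 gf 24.999786615371704 q [-0.6065  0.43    0.33    1.6959 -0.1573  1.0415  0.4037]
delta [ 0.0006 -0.0008  0.0499]
wz -0.005164729043638731
```

Request:
jog_arm:
  motion:
    - [[0.0006, -0.0008, 0.02, 0, 0, 0, 0.4], [0.0006, -0.0008, 0.035, 0, 0, 0, 0.4], [0.0006, -0.0008, 0.045, 0, 0, 0, 0.4], [0.0006, -0.0008, 0.05, 0, 0, 0, 0.4], [0.0006, -0.0008, 0.05, 0, 0, 0, 0.4], [0.0006, -0.0008, 0.05, 0, 0, 0, 0.4], [0.0006, -0.0008, 0.05, 0, 0, 0, 0.4], [0.0006, -0.0008, 0.05, 0, 0, 0, 0.4]]

```text
clock: 16.78
position: [0.5763, 0.1697, 0.1456]
ee_rot: [1.424, 2.799, 0.002]
force: [0.1, -0.7, -2.1]
width: 0.476
gripper_force: 25.0
```

```bash
python3 go.py 0.5757 0.169 0.13 36.31; python3 -c "
from h import *
b=cv2.resize(get_image('side')[140:230,200:320],(800,600),interpolation=2)
cv2.imwrite('pics/g.png',b[:,:,::-1])"
```

```text
t 16.78 pos [0.5763 0.1697 0.1456] yaw_y 36.06 tilt [ 0.0013  0.0006 -1.    ] F [ 0.112  -0.6543 -2.0871] w 0.47555816880742174 gf 24.99977946281433 q [-0.5954  0.4795  0.3145  1.7527 -0.1784  0.9358  0.4212]
delta [-0.0002 -0.0009  0.0156]
wz -0.004378181933785552
```

View pics/g.png

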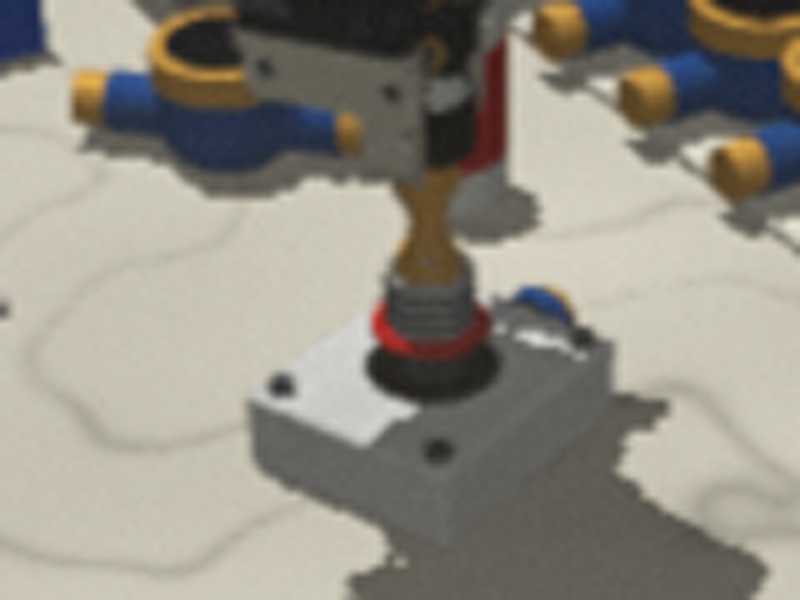

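Request:
jog_arm:
  motion:
    - [[0, -0.0004, 0.002, 0, 0, 0, 0.4], [0, -0.0004, 0.004, 0, 0, 0, 0.4], [0, -0.0004, 0.006, 0, 0, 0, 0.4], [0, -0.0004, 0.008, 0, 0, 0, 0.4], [0, -0.0004, 0.01, 0, 0, 0, 0.4], [0, -0.0004, 0.01, 0, 0, 0, 0.4]]

```text
clock: 17.33
position: [0.5752, 0.1693, 0.1342]
ee_rot: [-1.424, -2.8, 0.001]
force: [0.3, -0.1, -2.0]
width: 0.473
gripper_force: 25.0
```

Request:
jog_arm:
  motion:
    - [[0, 0, 0.002, 0, 0, 0, 0.4], [0, 0, 0.004, 0, 0, 0, 0.4], [0, 0, 0.006, 0, 0, 0, 0.4], [0, 0, 0.006, 0, 0, 0, 0.4]]

```text
clock: 17.67
position: [0.5753, 0.1692, 0.1285]
ee_rot: [-1.425, -2.8, 0.0]
force: [0.5, 0.1, -2.3]
width: 0.474
gripper_force: 25.0
```

Request:
jog_arm:
  motion:
    - [[0, 0, 0.002, 0, 0, 0, 0.4], [0, 0, 0.004, 0, 0, 0, 0.4], [0, 0, 0.006, 0, 0, 0, 0.4], [0, 0, 0.006, 0, 0, 0, 0.4]]

```text
clock: 18.0
position: [0.5755, 0.1694, 0.1224]
ee_rot: [1.424, 2.8, 0.0]
force: [1.6, 1.2, -1.6]
width: 0.474
gripper_force: 25.0
```

Request:
jog_arm:
  motion:
    - [[0, 0, 0.0015, 0, 0, 0, 0.4], [0, 0, 0.003, 0, 0, 0, 0.4], [0, 0, 0.004, 0, 0, 0, 0.4], [0, 0, 0.004, 0, 0, 0, 0.4]]

```text
clock: 18.33
position: [0.5755, 0.1694, 0.1186]
ee_rot: [1.425, 2.8, 0.0]
force: [2.1, -0.0, -0.6]
width: 0.473
gripper_force: 25.0
```

Request:
jog_arm:
  motion:
    - [[0, 0, 0.001, 0, 0, 0, 0.4], [0, 0, 0.002, 0, 0, 0, 0.4], [0, 0, 0.003, 0, 0, 0, 0.4], [0, 0, 0.003, 0, 0, 0, 0.4]]

```text
clock: 18.67
position: [0.5751, 0.1692, 0.1154]
ee_rot: [-1.425, -2.8, 0.001]
force: [1.1, 0.8, 1.8]
width: 0.472
gripper_force: 25.0
```

Request:
jog_arm:
  motion:
    - [[0, 0, 0.001, 0, 0, 0, 0.4], [0, 0, 0.002, 0, 0, 0, 0.4], [0, 0, 0.002, 0, 0, 0, 0.4]]

```text
clock: 18.92
position: [0.5756, 0.1692, 0.1144]
ee_rot: [1.425, 2.8, 0.001]
force: [-0.9, -0.2, 8.2]
width: 0.476
gripper_force: 25.0
```

Request:
jog_arm:
  motion:
    - [[0, 0, 0, 0, 0, 0, 0.4], [0, 0, 0, 0, 0, 0, 0.4]]

```text
clock: 19.08
position: [0.5756, 0.1693, 0.1144]
ee_rot: [1.425, 2.8, 0.001]
force: [-0.3, -0.4, 8.7]
width: 0.469
gripper_force: 25.0
```

```bash
python3 go.py; python3 -c "
from h import *
b=cv2.resize(get_image('side')[140:230,200:320],(800,600),interpolation=2)
cv2.imwrite('pics/i.png',b[:,:,::-1])"
```

```text
t 19.08 pos [0.5756 0.1693 0.1144] yaw_y 36.06 tilt [ 0.0006  0.0004 -1.    ] F [-0.2782 -0.4354  8.7383] w 0.46873932240409893 gf 25.000922977924347 q [-0.5858  0.5147  0.3026  1.7835 -0.1931  0.8716  0.434 ]
```

View pics/i.png

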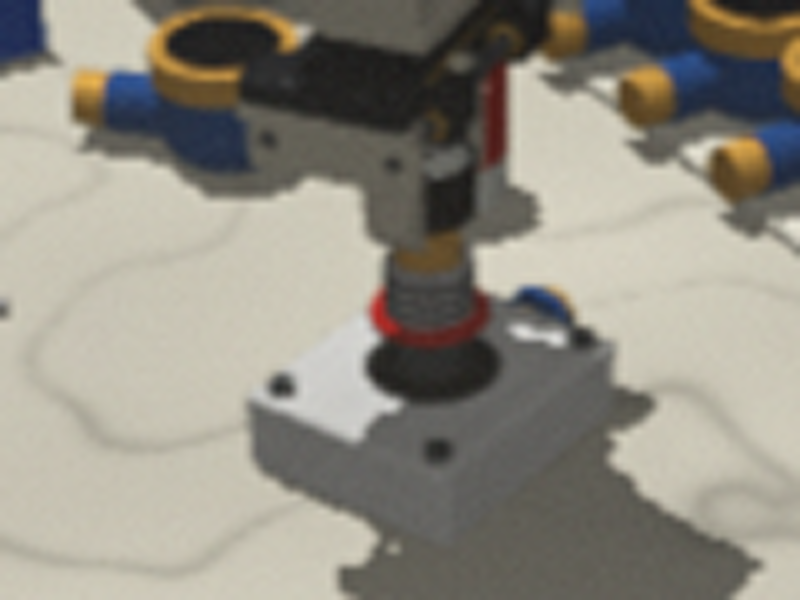

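Request:
jog_arm:
  motion:
    - [[0, 0, -0.0007, 0, 0, 0, 0.4], [0, 0, -0.0007, 0, 0, 0, 0.4], [0, 0, -0.0007, 0, 0, 0, -0.4], [0, 0, -0.0007, 0, 0, 0, -0.6], [0, 0, -0.0007, 0, 0, 0, -1], [0, 0, -0.0007, 0, 0, 0, -1], [0, 0, -0.0007, 0, 0, 0, -1]]

```text
clock: 19.72
position: [0.5751, 0.1692, 0.1142]
ee_rot: [-1.424, -2.8, 0.001]
force: [0.6, -0.6, -0.1]
width: 0.788
gripper_force: 0.0
```

Request:
jog_arm:
  motion:
    - [[0, 0, -0.02, 0, 0, 0, -1], [0, 0, -0.05, 0, 0, 0, -1], [0, 0, -0.08, 0, 0, 0, -1], [0, 0, -0.12, 0, 0, 0, -1], [0, 0, -0.12, 0, 0, 0, -1], [0, 0, -0.12, 0, 0, 0, -1]]

```text
clock: 20.22
position: [0.5767, 0.1696, 0.2368]
ee_rot: [1.424, 2.797, 0.006]
force: [-0.6, 0.4, -0.8]
width: 1.001
gripper_force: 0.0
```

```bash
python3 go.py; python3 -c "
from h import *
im=get_image('side')
b=cv2.resize(im[165:230,230:300],(500,464),interpolation=2)
e=cv2.resize(cv2.imread('pics/side0.png')[165:230,230:300],(300,279),interpolation=2)[:,:,::-1]
f=cv2.resize(cv2.imread('pics/e.png')[:,:,::-1],(300,279)); 
cv2.imwrite('pics/j.png',np.hstack([b,np.vstack([e,f])[:464]])[:,:,::-1])
for g in (cv2.imread('pics/side0.png')[:,:,::-1],im):
    h=cv2.cvtColor(np.ascontiguousarray(g),cv2.COLOR_RGB2HSV)[180:205,250:282]; m=((h[...,0]<8)|(h[...,0]>172))&(h[...,1]>110); r,c=np.nonzero(m); print(r.mean()+180,r.max()+180,c.mean()+250,m.sum())
"
```

```text
t 20.22 pos [0.5767 0.1696 0.2368] yaw_y 36.06 tilt [ 0.0045  0.002  -1.    ] F [-0.6388  0.4489 -0.7541] w 1.0012953298129454 gf 0.0 q [-0.6175  0.391   0.3418  1.645  -0.1427  1.1252  0.3908]
188.41379310344828 191 263.62068965517244 58
188.33333333333334 191 263.6666666666667 57
```

View pics/j.png

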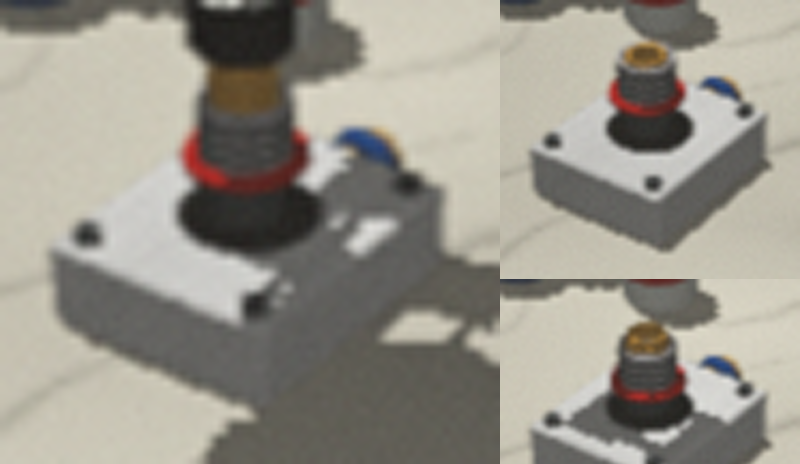

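```bash
python3 -c "
from cell import sign_off
print(sign_off())"
```

```text
the job is handed in; nothing more can be done
None
```

The job is handed in at about 20 s of the 72 s allowed. The gauge stands upright in the coupler, and the last picture shows the sleeve back at its original forward height over the plug. The push on the gauge peaked at roughly 10 N in the readings. I did not touch the blanking plug, meters, wrench or bottle.

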